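Clear a bent bracket from its inclined die into the empty parts bin

TASK

Pull the U-shaped steel bracket straight out of the pocket of the sloping die, past the two spring catches that hold it, and stand it on its flat base, legs up, on the floor of the empty orange bin. Lower it onto the bin floor before letting go rather than dropping it, and leave the two fittings in the other bin where they are.

Things in the scene. Friction and masses are not known exactly. Their poses are not given: they have to be found in the camera images.
- bracket: bare steel U bracket, 0.4 kg: base 54 mm (x) by 90 mm (y), 4 mm thick; two 4 mm legs along its long edges, outer faces at x = +-27 mm, tops at z = 70 mm. Origin: middle of the base's underside; z points to the leg tops. It starts fully down in the die pocket with the die block's axes, the upper 42 mm of its legs standing proud of the die face; grip across both outer leg faces.
- die_block: dark steel die block, fixed on a low green inclined bed: face 140 mm (x, up the slope) by 130 mm (y, level), highest corner 130 mm above the bench. Origin: middle of the pocket floor. z points straight out of the pocket and leans 30 degrees from vertical towards the block's low front side (-x, roughly towards the robot).
- pocket_mouth (a point): middle of the die pocket's mouth, on the die face, 28 mm along z from the pocket floor. Pocket 56 mm (x) by 92 mm (y), 28 mm deep. At the middle of each y end a spring-loaded ball catch sticks 3.5 mm into the pocket just above the bracket's base; both give way to a straight pull of about 10 N on top of the weight.
- bin_empty: the empty one of two identical orange sheet-metal bins, fixed: 180 mm (its x) by 140 mm (its y) outside, 55 mm high, walls and floor 4 mm, open top, a 14 mm lip along the top of its -x side. Origin: middle of the underside, on the bench; floor top at z = 4 mm. The two bins and the die change places from start to start.
- bin_stock: the other orange bin, same sizes, fixed; it holds the fitting and the valve.
- fitting: brass stepped pipe fitting standing in the stock bin, 48 mm across, 65 mm high; origin under its middle. Leave alone.
- valve: steel valve body with brass side stubs standing in the stock bin, 40 by 86 mm, 60 mm high; origin under its middle. Leave alone.
There are look-alikes about, which are no part of the job. Leave any green look-alike of the bracket alone. Leave any black look-alike of the bin_empty alone.

How it is judged:
By the outcome, as a careful person would: the job done as asked, in the order asked, and still so for the second after the job is handed in, with the robot touching nothing.
It also fails if it takes over 45 s, if anything falls off the work surface, if the arm or the gripper's body presses on something with over 40 N, if the wrist force passes 120 N, or if a joint passes its speed limit or range.

ROBOT

A 7-joint arm with a two-finger parallel gripper is mounted at the origin on the work surface. World frame = base frame: x ahead of the robot, y to its left, z up, the work surface at z = 0. Lengths are in mm, angles in degrees, forces in N, time in s.
With the tool pointing down it reaches from about 400 to 850 mm from the base axis. Payload 4.5 kg.
Tool frame: the origin (TCP) lies at the very end of the fingers, on their centre line; the grasp point (between the pads) lies 19 mm behind it; z points along the fingers, y is the line along which they close (so a half turn about z gives the same grasp; the last joint's range is limited). The gripper opens to 88 mm and grips with 3 to 60 N. Pads are 18 mm wide; open, the fingers measure 123 mm over their backs; the gripper's body (75 mm by 187 mm) begins 45 mm behind the grasp point.
Start: joints at [-66.36, 39.483, -11.15, 89.685, 9.013, 51.709, -12.324], TCP at [231.111, 580.725, 238.743] pointing down, gripper open.
Joint ranges: [-172.22, 172.22], [-26.19, 119.32], [-84.43, 86.54], [7.71, 146.69], [-57.33, 237.33], [2.42, 119.75], [-152.13, 152.13]. Speed limits (degrees/s): [147.25, 147.25, 180, 180, 180, 180, 180].

INTERFACE

Orientations are given as a 3x3 rotation matrix whose columns are the frame's x, y, z axes.
In Python, from plant import * gives the robot as it stands.
- The arm moves only by the shell command python3 -m inch 'ROWS' [FORCE]. ROWS is text: rows parted by semicolons, each of 5 numbers parted by spaces: the shift along the world's x, y, z as a fraction of full scale, then the turn about the world's z as a fraction of full scale, then the opening, from 0 (shut) to 1 (fully open). A call has 1 to 12 rows; each row is the pose to reach, as a shift and turn from the pose commanded when the call began, turning the shorter way round; what a row does not reach only later rows make up. Full scale, the value 1, is 500 mm for a shift and pi rad for a turn. A row lasts 1/10 s, in which the tool goes at most 50 mm and 8.59 degrees, less where a joint would pass 70% of its speed; a pose out of reach is approached as far as the arm can. A call with a number of a shift or a turn outside -1 to 1 is refused whole. A call with a gripper value outside its range is refused whole. The fingers move at their own pace and stop on an object; FORCE is the grip in N (left out, the last holds). Time passes only in rows, so rows that repeat a pose let the fingers close. It gives the time, the measured TCP pose, the force, the opening and the grip force at its end, in the units of the state.
- sense(): the state, without advancing time (a new reading comes with each control period).
- get_image(name): name is "scene" or "side" or "wrist"; returns a dict with "image" (420x560x3 uint8, red, green, blue), "fx", "fy", "cx", "cy" (pixels), "T" (4x4, takes a point from camera to world coordinates); the wrist camera has in their place "mount" (4x4, takes a point from camera to tool coordinates, whose origin is the TCP and whose axes are the flange's). Camera axes: x right, y down, z forward; pixel columns grow to the right and rows downward; lengths in mm; the calibration is good to about 2 mm. A picture is of the moment at which its call begins: read the wrist's pose just before it. There is no depth.
- sign_off(): hands the job in; it is judged then, once.
The state is a dict: "clock": time; "joint_positions": joint angles; "dq": joint speeds; "tau": joint torques, N m; "tcp_pos": TCP position; "tool_rot": TCP orientation; "contact_force": force on the tool from outside, world axes, zero at the start; "moment": the same for the moment, N m; "gripper_width": finger opening in mm; "finger_force": force on a finger pad.
Only numpy, scipy, OpenCV 4.12 (cv2) and the standard library are available. Lean on these libraries where they do the work, as an engineer would, in place of code of your own. Each camera call takes 0.05 s, during which the arm holds its last target. There are 200 camera calls.

## Working session

There is one attempt and no reset: what is moved stays moved. The work goes in short steps, Python scripts to look and compute and a shell command to move; the robot and the scene stay as the last step left them, time stands still between calls to the robot, and variables do not carry over. Pictures are saved under pics/ and viewed, at most 13 in all, crops included, and the job is handed in when it is done.

```bash
ls; mkdir -p pics; python3 - <<'E'
from plant import *
import cv2,numpy as np,pickle
s=sense();print({k:np.round(v,2).tolist() for k,v in s.items()})
for n in("scene","side","wrist"):
    g=get_image(n);cv2.imwrite(f'pics/{n}0.png',g['image'][:,:,::-1]);pickle.dump((s,g),open(f'{n}0.pkl','wb'))
    print(n,{k:np.round(v,3).tolist() for k,v in g.items() if k!='image'})
a=cv2.imread('pics/scene0.png');b=cv2.imread('pics/side0.png')
E
```

```text
pics
{'clock': 0.0, 'joint_positions': [-66.36, 39.53, -11.15, 89.74, 9.01, 51.71, -12.32], 'dq': [-0.1, -0.04, 0.04, 0.09, -0.02, -0.02, -0.01], 'tau': [0.0, -52.76, -1.27, -15.34, -0.05, 0.01, 0.0], 'tcp_pos': [230.96, 580.1, 237.92], 'tool_rot': [[-0.93, 0.37, -0.0], [0.37, 0.93, -0.0], [-0.0, -0.0, -1.0]], 'contact_force': [-0.36, 0.11, -0.39], 'moment': [-0.0, 0.03, -0.0], 'finger_force': 0.0, 'gripper_width': 88.2}
scene {'fx': 451.695, 'fy': 451.695, 'cx': 274.583, 'cy': 210.388, 'T': [[0.444, 0.535, -0.719, 1333.825], [0.896, -0.278, 0.347, -484.218], [-0.014, -0.798, -0.603, 811.419], [0.0, 0.0, 0.0, 1.0]]}
side {'fx': 499.71, 'fy': 499.71, 'cx': 281.588, 'cy': 211.981, 'T': [[-0.785, -0.37, 0.497, -87.658], [-0.619, 0.439, -0.651, 627.656], [0.023, -0.819, -0.573, 729.234], [0.0, 0.0, 0.0, 1.0]]}
wrist {'fx': 349.014, 'fy': 349.014, 'cx': 279.785, 'cy': 202.722, 'mount': [[-0.0, -0.966, -0.26, 65.634], [1.0, -0.0, 0.0, -1.101], [-0.0, -0.26, 0.966, -144.959], [0.0, 0.0, 0.0, 1.0]]}
```

View pics/scene0.png

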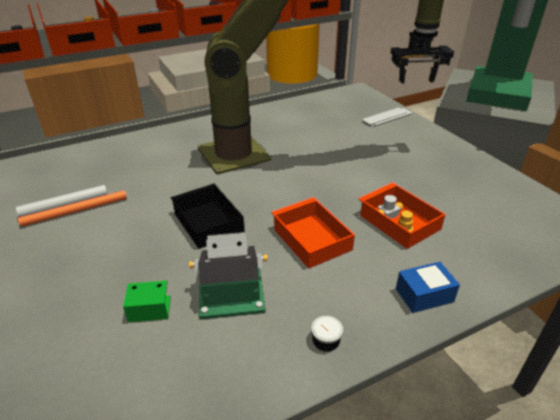

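View pics/side0.png

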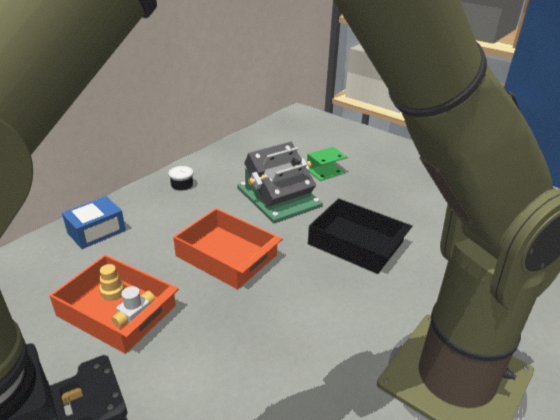

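Scene (0-based pixels): bare steel bracket in the die at scene (227,245) / side (280,165). The green copy at (148,300) is the look-alike. Empty orange bin is at scene (312,232) / side (228,247); the black bin at (207,213) is a look-alike, and the orange bin at (402,214) holds the fittings. I'll confirm this in a crop and get rough positions.

```bash
cat > h.py <<'E'
import numpy as np,cv2,pickle
def load(n): return pickle.load(open(n+'.pkl','rb'))
def camT(s,g):
    if 'T' in g: return np.array(g['T'])
    W=np.eye(4);W[:3,:3]=s['tool_rot'];W[:3,3]=s['tcp_pos'];return W@np.array(g['mount'])
def ray(s,g,p):
    T=camT(s,g);d=T[:3,:3]@np.array([(p[0]-g['cx'])/g['fx'],(p[1]-g['cy'])/g['fy'],1]);return T[:3,3],d/np.linalg.norm(d)
def plane(s,g,p,z):
    o,d=ray(s,g,p);return o+d*(z-o[2])/d[2]
def tri(*obs):
    A=np.zeros((3,3));b=np.zeros(3);R=[ray(*o) for o in obs]
    for o,d in R: M=np.eye(3)-np.outer(d,d);A+=M;b+=M@o
    x=np.linalg.solve(A,b);return x,max(np.linalg.norm((np.eye(3)-np.outer(d,d))@(x-o)) for o,d in R)
def proj(s,g,X):
    T=np.linalg.inv(camT(s,g));c=T[:3,:3]@X+T[:3,3];return [g['fx']*c[0]/c[2]+g['cx'],g['fy']*c[1]/c[2]+g['cy']]
E
python3 - <<'E'
from h import *
S=load('scene0');D=load('side0')
print(tri((*S,(227,240)),(*D,(280,160))))
for n,(s,g) in(('sc',S),('sd',D)):
    m=cv2.inRange(cv2.cvtColor(g['image'],cv2.COLOR_RGB2HSV),(2,150,90),(15,255,255))
    for c in cv2.findContours(m,0,2)[0]:
        if cv2.contourArea(c)>2500 and c[:,0,1].min()>150:
            a=cv2.approxPolyDP(cv2.convexHull(c),4,True)[:,0];print(n,cv2.contourArea(c));[print(p,plane(s,g,p,55).round(),plane(s,g,p,0).round()) for p in a]
a=cv2.resize(S[1]['image'][180:340,110:370],None,fx=3,fy=3,interpolation=2)[:,:,::-1]
b=cv2.resize(D[1]['image'][130:290,170:420],None,fx=3,fy=3,interpolation=2)[:,:,::-1]
cv2.imwrite('pics/c1.png',cv2.resize(np.vstack([a[:,:750],b]),None,fx=.62,fy=.62,interpolation=3))
E
```

```text
(array([ 574.57413861, -235.70613503,  127.38401904]), np.float64(5.161400934185313))
sc 3481.0
[313 197] [426.  78.  55.] [359. 119.   0.]
[354 235] [621.  87.  55.] [569. 128.   0.]
[350 250] [664.  45.  55.] [615.  84.   0.]
[308 267] [669. -77.  55.] [620. -48.   0.]
[275 230] [509. -86.  55.] [449. -57.   0.]
[272 212] [435. -58.  55.] [370. -27.   0.]
sc 3231.0
[360 197] [488. 198.  55.] [426. 248.   0.]
[394 183] [475. 330.  55.] [412. 390.   0.]
[442 212] [650. 356.  55.] [600. 417.   0.]
[441 227] [698. 308.  55.] [652. 365.   0.]
[406 247] [719. 175.  55.] [674. 223.   0.]
[361 216] [563. 149.  55.] [507. 195.   0.]
sd 7095.5
[105 255] [680. 219.  55.] [743. 186.   0.]
[177 288] [493. 191.  55.] [540. 155.   0.]
[174 305] [463. 225.  55.] [508. 192.   0.]
[125 352] [444. 349.  55.] [488. 327.   0.]
[ 57 315] [605. 374.  55.] [662. 354.   0.]
[ 50 296] [658. 356.  55.] [719. 334.   0.]
sd 4914.5
[215 209] [624. -47.  55.] [ 683. -102.    0.]
[281 238] [436. -60.  55.] [ 479. -116.    0.]
[275 255] [410.  -6.  55.] [450. -58.   0.]
[238 287] [405. 114.  55.] [445.  73.   0.]
[176 254] [570. 124.  55.] [624.  83.   0.]
[174 237] [617.  88.  55.] [675.  43.   0.]
```

View pics/c1.png

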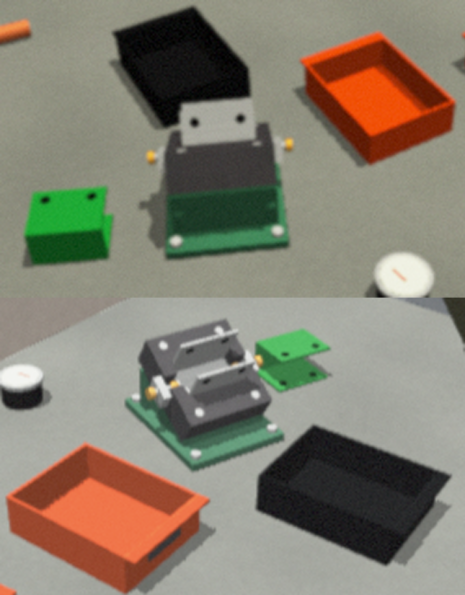

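Crop: bare steel bracket seated in the die, plain orange bin empty with the lip towards the robot. Both confirmed; the green and black copies are ignored. Moving to look from above.

```bash
python3 -m inch '0.34 -0.8 0.2 -0.25 1;0.34 -0.8 0.2 -0.25 1;0.34 -0.8 0.2 -0.25 1;0.34 -0.8 0.2 -0.25 1;0.34 -0.8 0.2 -0.25 1;0.34 -0.8 0.2 -0.25 1;0.34 -0.8 0.2 -0.25 1;0.34 -0.8 0.2 -0.25 1;0.34 -0.8 0.2 -0.25 1;0.34 -0.8 0.2 -0.25 1' && python3 -m inch '0.36 -0.78 0 -0.25 1;0.36 -0.78 0 -0.25 1;0.36 -0.78 0 -0.25 1;0.36 -0.78 0 -0.25 1;0.36 -0.78 0 -0.25 1;0.36 -0.78 0 -0.25 1;0.36 -0.78 0 -0.25 1;0.36 -0.78 0 -0.25 1;0.36 -0.78 0 -0.25 1;0.36 -0.78 0 -0.25 1;0.36 -0.78 0 -0.25 1'
cat > snap.py <<'E'
import sys,pickle,cv2
from plant import *
n,c=sys.argv[1:3];s=sense();g=get_image(c);pickle.dump((s,g),open(n+'.pkl','wb'));cv2.imwrite(f'pics/{n}.png',g['image'][:,:,::-1])
print(s['tcp_pos'],s['contact_force'],s['gripper_width'])
E
python3 snap.py w1 wrist
```

```text
clock: 1.15
tcp_pos: [403.9, 174.3, 340.0]
tool_rot: [[-0.384, 0.923, 0.003], [0.923, 0.384, -0.002], [-0.003, 0.002, -1.0]]
contact_force: [-0.4, -0.1, -0.6]
gripper_width: 88.1
finger_force: 0.0
clock: 2.25
tcp_pos: [581.0, -208.4, 337.8]
tool_rot: [[0.37, 0.929, -0.001], [0.929, -0.37, 0.001], [0.001, -0.002, -1.0]]
contact_force: [0.2, 0.5, -0.0]
gripper_width: 88.4
finger_force: 0.0
[ 581.03261319 -208.36867725  337.83863721] [ 0.17905661  0.48294349 -0.02317697] 88.35494915462488
```

View pics/w1.png

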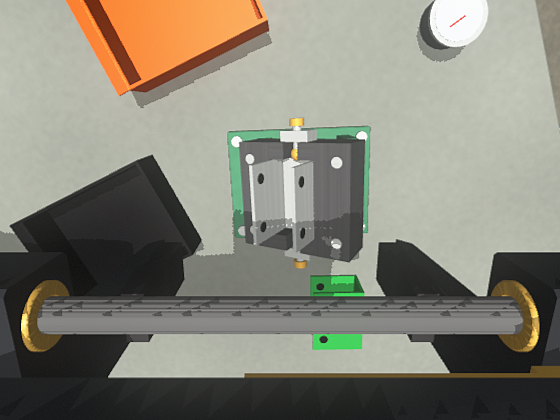

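Wrist view: upper leg's top edge near (293,165)-(293,245), lower leg's top near (251,160)-(253,245), catches at (296,122) and (300,264). Second view for triangulation.

```bash
python3 -m inch '-0.14 -0.08 0 0 1;-0.14 -0.08 0 0 1;-0.14 -0.08 0 0 1;-0.14 -0.08 0 0 1' |head -2; python3 snap.py w2 wrist
python3 - <<'E'
from h import *
W1=load('w1');W2=load('w2')
c=proj(*W2,tri((*load('scene0'),(227,245)),(*W1,(297,205)))[0]);print(c)
x,y=int(c[0])-75,int(c[1])-85; x=max(x,0);y=max(y,0);print('off2',x,y)
a=W1[1]['image'][115:275,222:377];b=W2[1]['image'][y:y+160,x:x+155]
# x2.5 
im=np.hstack([cv2.resize(i,(int(i.shape[1]*2.58),int(i.shape[0]*2.58)),interpolation=2) for i in(a,b)])
for k in range(0,155,20):
    for o in(0,399): cv2.line(im,(o+int(k*2.58),0),(o+int(k*2.58),5),(255,0,0),1)
for k in range(0,160,20): cv2.line(im,(0,int(k*2.58)),(5,int(k*2.58)),(255,0,0),1)
cv2.imwrite('pics/c2.png',im[:,:,::-1]);print(im.shape)
E
```

```text
clock: 2.7
tcp_pos: [511.2, -247.4, 339.2]
[ 511.2006944  -247.38224977  339.22597767] [ 0.93745697  0.64204323 -1.13605138] 88.10460987336769
[np.float64(347.12356270654357), np.float64(145.81603032696344)]
off2 272 60
(412, 798, 3)
```

View pics/c2.png

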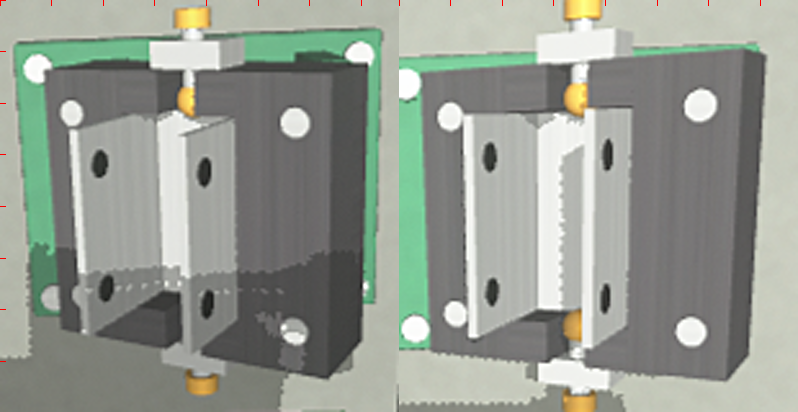

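The crops show the legs' white top strips clearly. Triangulating leg-top corners and screw heads.

```bash
cat > m.py <<'E'
from h import *
W1=load('w1');W2=load('w2')
P={'UFo':((188,131),(594,108)),'UNo':((190,352),(594,348)),'UFi':((184,133),(584,109)),'UNi':((185,353),(584,349)),'LFi':((77,129),(474,112)),'LNi':((87,334),(480,337)),'s1':((72,112),(450,117)),'s2':((295,123),(700,105)),'s3':((294,332),(691,332))}
X={}
for k,(a,b) in P.items():
    X[k],r=tri((*W1,(a[0]/2.58+222,a[1]/2.58+115)),(*W2,((b[0]-399)/2.58+272,b[1]/2.58+60)));print(k,X[k].round(1),round(r,1))
yaw=lambda a,b:np.degrees(np.arctan2(*(X[a]-X[b])[1::-1]))
for a,b in(('UFo','UNo'),('UFi','UNi'),('LFi','LNi'),('s2','s3')): print(a,b,'y axis az',yaw(a,b).round(1),np.linalg.norm(X[a]-X[b]).round(1))
print('s1s2 x az',yaw('s2','s1'),X['s2']-X['s1'])
E
python3 m.py
```

```text
UFo [ 599.4 -204.6  134.3] 0.0
UNo [ 568.3 -288.3  144. ] 1.0
UFi [ 597.1 -204.6  129.9] 1.0
UNi [ 565.4 -289.5  138.6] 0.3
LFi [ 557.9 -189.4  122. ] 0.2
LNi [ 528.3 -272.6  124.1] 1.0
s1 [ 550.7 -188.    61.9] 0.1
s2 [ 640.3 -219.5  121.5] 0.1
s3 [ 610.1 -303.9  122.7] 0.0
UFo UNo y axis az 69.6 89.8
UFi UNi y axis az 69.5 91.0
LFi LNi y axis az 70.4 88.3
s2 s3 y axis az 70.3 89.7
s1s2 x az -19.379421355852028 [ 89.5515065  -31.49991568  59.54753961]
```

```bash
python3 -m inch '0.15 0 -0.1 0.01 0.45;0.15 0 -0.1 0.01 0.45;0.15 0 -0.36 0.01 0.45;0.15 0 -0.36 0.01 0.45;0.15 0 -0.36 0.01 0.45;0.15 0 -0.36 0.01 0.45;0.15 0 -0.36 0.01 0.45'; python3 snap.py w3 wrist;python3 snap.py d3 side; python3 snap.py s3 scene
python3 - <<'E'
from h import *
d=load('d3')[1]['image'][100:220,200:360];s=load('s3')[1]['image'][170:290,160:320]
r=lambda i:cv2.resize(i,(400,300),interpolation=2)
w=cv2.resize(load('w3')[1]['image'],(400,300))
cv2.imwrite('pics/c3.png',np.vstack([np.hstack([r(d),r(s)]),np.hstack([w,w*0])])[:,:,::-1])
E
```

```text
clock: 3.45
tcp_pos: [587.4, -248.0, 159.1]
tool_rot: [[0.338, 0.941, 0.001], [0.941, -0.338, 0.001], [0.001, 0.001, -1.0]]
contact_force: [0.3, 1.5, 0.6]
gripper_width: 39.5
finger_force: 0.0
[ 587.43894722 -247.96768468  159.08262815] [0.27066207 1.48046277 0.58506867] 39.48451712581944
[ 588.00013807 -248.82690482  160.38886768] [-0.3141458  -0.09265716  0.20473737] 39.71936119330239
[ 588.15001677 -249.29566837  161.02001891] [ 0.36691411 -0.03523957  0.38677597] 39.73174964981732
```

View pics/c3.png

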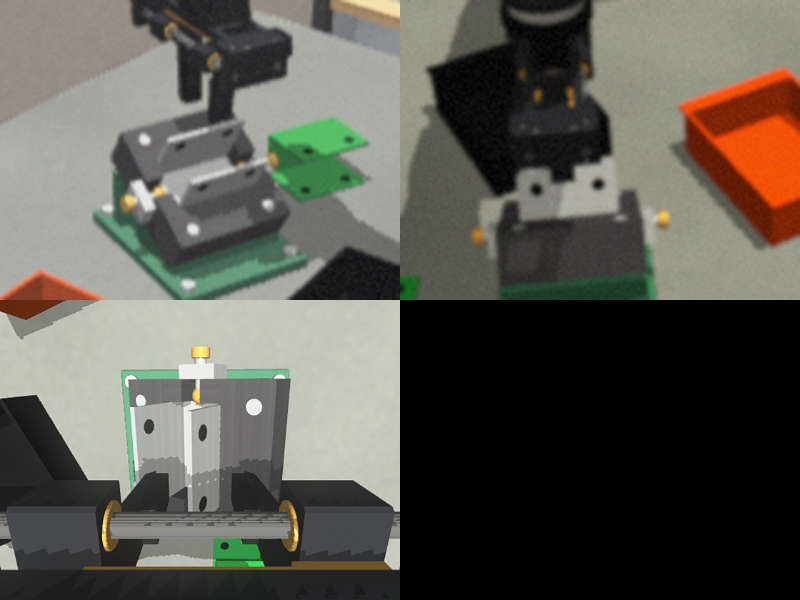

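Left crop: left finger inside the U, right finger outside the upper leg; wrist: the tips straddle the upper leg at about (190,405)/(232,480). The tool can't tilt, and vertical fingers can't reach both legs' outer faces without hitting the die. I'll grip the upper leg near its top instead.

```bash
python3 -m inch '-0.006 0.002 -0.03 0 0.45;-0.006 0.002 -0.058 0 0.45;-0.006 0.002 -0.058 0 0.45;-0.006 0.002 -0.058 0 0.45' 40; python3 -m inch '0 0 0 0 0.25;0 0 0 0 0.15;0 0 0 0 0;0 0 0 0 0;0 0 0 0 0;0 0 0 0 0' 40
```

```text
clock: 4.0
tcp_pos: [583.4, -248.4, 130.1]
tool_rot: [[0.34, 0.94, 0.001], [0.94, -0.34, -0.0], [0.0, 0.001, -1.0]]
contact_force: [0.7, -0.3, 0.1]
gripper_width: 39.4
finger_force: 0.0
clock: 4.6
tcp_pos: [584.6, -248.8, 130.7]
tool_rot: [[0.34, 0.94, 0.003], [0.94, -0.34, -0.001], [-0.0, 0.004, -1.0]]
contact_force: [0.9, -1.1, 3.3]
gripper_width: 8.1
finger_force: 35.7
```

```bash
python3 -m inch '0 0 0 0 0;-0.0023 0.0009 0.0043 0 0;-0.0047 0.0017 0.0087 0 0;-0.0070 0.0026 0.013 0 0;-0.0094 0.0034 0.0173 0 0;-0.0094 0.0034 0.0173 0 0' 60
```

```text
clock: 5.2
tcp_pos: [581.0, -247.5, 138.5]
tool_rot: [[0.34, 0.94, 0.005], [0.94, -0.34, -0.002], [-0.001, 0.006, -1.0]]
contact_force: [5.7, -1.6, -0.7]
gripper_width: 7.8
finger_force: 54.1
```

```bash
python3 -m inch '-0.0047 0.0017 0.0087 0 0;-0.0094 0.0034 0.0173 0 0;-0.0094 0.0034 0.0173 0 0' 60; python3 snap.py d4 side; python3 snap.py s4 scene
python3 - <<'E'
from h import *
d=load('d4')[1]['image'][100:220,200:360];s=load('s4')[1]['image'][170:290,160:320]
r=lambda i:cv2.resize(i,(400,300),interpolation=2)
cv2.imwrite('pics/c4.png',np.hstack([r(d),r(s)])[:,:,::-1])
E
```

```text
clock: 5.5
tcp_pos: [576.4, -245.9, 147.6]
tool_rot: [[0.34, 0.94, 0.006], [0.94, -0.34, -0.003], [-0.001, 0.007, -1.0]]
contact_force: [6.0, -1.5, -2.5]
gripper_width: 7.3
finger_force: 53.6
[ 576.41463661 -245.92008679  147.61557007] [ 6.03788415 -1.52231432 -2.50185025] 7.323122627295311
[ 576.64009896 -245.97635418  147.57989421] [ 5.54513057 -2.31602116 -2.19264435] 7.051774273771622
```

View pics/c4.png

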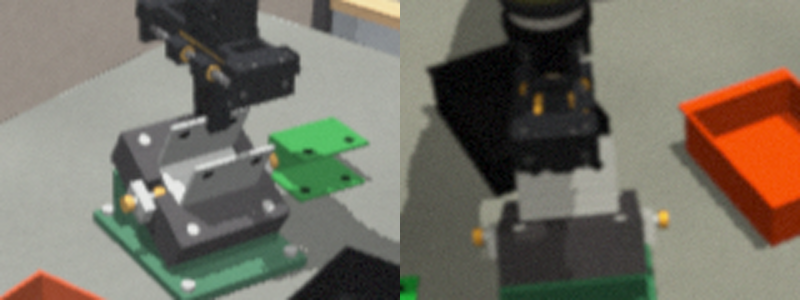

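It works: the bracket has come about 18 mm out, past the catches. Continuing straight out.

```bash
python3 -m inch '-0.0047 0.0017 0.0087 0 0;-0.0094 0.0034 0.0173 0 0;-0.0141 0.0051 0.026 0 0;-0.0188 0.0068 0.0346 0 0;-0.0235 0.0085 0.0433 0 0;-0.0235 0.0085 0.0433 0 0' 60;  python3 -m inch '0 0 0.05 0 0;0 0 0.1 0 0;0 0 0.1 0 0;0 0 0.1 0 0'; python3 snap.py d5 side; python3 snap.py s5 scene
python3 - <<'E'
from h import *
d=load('d5')[1]['image'][70:220,180:380];s=load('s5')[1]['image'][120:270,140:340]
r=lambda i:cv2.resize(i,(400,300),interpolation=2)
cv2.imwrite('pics/c5.png',np.hstack([r(d),r(s)])[:,:,::-1])
E
```

```text
clock: 6.2
tcp_pos: [561.4, -240.5, 169.0]
tool_rot: [[0.34, 0.94, -0.0], [0.94, -0.34, 0.0], [-0.0, -0.0, -1.0]]
contact_force: [0.7, 0.2, -4.3]
gripper_width: 3.2
finger_force: 59.9
clock: 6.6
tcp_pos: [561.8, -240.5, 218.3]
tool_rot: [[0.34, 0.94, 0.0], [0.94, -0.34, 0.0], [0.0, 0.0, -1.0]]
contact_force: [-1.3, -0.0, -4.7]
gripper_width: 3.3
finger_force: 59.9
[ 561.84640721 -240.47829592  218.3351699 ] [-1.28263309 -0.01100797 -4.66759584] 3.2839279664052587
[ 561.21127668 -240.08136713  217.48914816] [ 0.17121541  0.10683078 -5.10309975] 3.3177447586152526
```

View pics/c5.png

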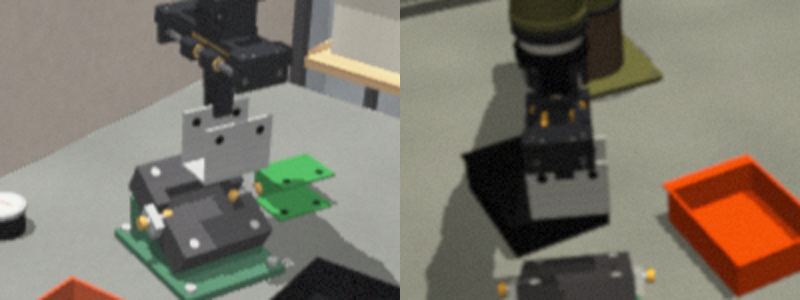

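Bracket is out and the squeeze has turned it upright (gap 3.3 mm, flat on the leg; 4.7 N hanging load). Carrying it over the bin.

```bash
python3 -m inch '-0.001 0.02 0 0 0;-0.002 0.07 0 0.02 0;-0.003 0.13 0 0.04 0;-0.004 0.2 0 0.06 0;-0.006 0.27 0 0.08 0;-0.008 0.34 0 0.1 0;-0.009 0.41 0 0.12 0;-0.01 0.46 0 0.128 0;-0.011 0.495 0 0.128 0;-0.011 0.508 0 0.128 0;-0.011 0.508 0 0.128 0;-0.011 0.508 0 0.128 0' 60; python3 -m inch '0 0 -0.05 0 0;0 0 -0.1 0 0;0 0 -0.15 0 0;0 0 -0.18 0 0;0 0 -0.19 0 0;0 0 -0.19 0 0;0 0 -0.19 0 0';python3 snap.py d6 side; python3 snap.py s6 scene
python3 - <<'E'
from h import *
d=load('d6')[1]['image'][140:302,150:366];s=load('s6')[1]['image'][130:292,210:426]
r=lambda i:cv2.resize(i,(400,300),interpolation=2)
cv2.imwrite('pics/c6.png',np.hstack([r(d),r(s)])[:,:,::-1])
E
```

```text
clock: 7.9
tcp_pos: [556.2, 12.0, 218.5]
tool_rot: [[-0.053, 0.999, -0.0], [0.999, 0.053, -0.001], [-0.001, -0.001, -1.0]]
contact_force: [0.4, -0.2, -4.7]
gripper_width: 3.2
finger_force: 59.9
clock: 8.6
tcp_pos: [557.2, 12.6, 124.5]
tool_rot: [[-0.054, 0.999, 0.002], [0.999, 0.054, -0.0], [-0.0, 0.002, -1.0]]
contact_force: [0.2, 0.1, -5.4]
gripper_width: 3.1
finger_force: 59.9
[557.20071573  12.59795918 124.45346998] [ 0.22757404  0.06926551 -5.38416802] 3.1133393111764054
[557.3115295   12.8462126  124.64925918] [ 0.71504691 -1.0114653  -5.26187273] 3.6789500050957242
```

View pics/c6.png

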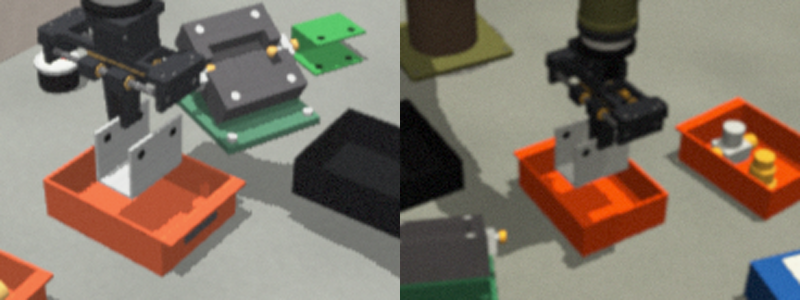

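Bracket hovers upright inside the bin outline. Lowering, then feeling for the floor.

```bash
python3 -m inch '0 0 -0.03 0 0;0 0 -0.06 0 0;0 0 -0.08 0 0;0 0 -0.095 0 0;0 0 -0.1 0 0;0 0 -0.1 0 0'; python3 -m inch '0 0 -0.002 0 0;0 0 -0.004 0 0;0 0 -0.006 0 0;0 0 -0.006 0 0'
```

```text
clock: 9.3
tcp_pos: [556.5, 13.3, 73.7]
tool_rot: [[-0.055, 0.999, 0.0], [0.999, 0.055, -0.0], [-0.0, 0.0, -1.0]]
contact_force: [-0.4, -0.1, -5.6]
gripper_width: 2.9
finger_force: 59.9
clock: 9.7
tcp_pos: [556.5, 13.4, 70.7]
tool_rot: [[-0.055, 0.999, 0.0], [0.999, 0.055, 0.0], [0.0, 0.0, -1.0]]
contact_force: [0.3, -0.1, -6.0]
gripper_width: 3.3
finger_force: 59.9
```

```bash
python3 -m inch '0 0 -0.002 0 0;0 0 -0.004 0 0;0 0 -0.004 0 0'|sed -n '2p;4p'; python3 -m inch '0 0 -0.002 0 0;0 0 -0.004 0 0;0 0 -0.004 0 0'|sed -n '2p;4p'; 
```

```text
tcp_pos: [556.4, 13.4, 68.6]
contact_force: [0.8, -0.5, -3.9]
tcp_pos: [556.3, 13.4, 66.5]
contact_force: [0.2, 0.0, -4.4]
```

```bash
python3 -m inch '0 0 -0.002 0 0;0 0 -0.004 0 0;0 0 -0.004 0 0'|sed -n '2p;4,5p'
```

```text
tcp_pos: [556.4, 13.4, 64.6]
contact_force: [-0.3, 0.0, -4.4]
gripper_width: 3.1
```

```bash
python3 -m inch '0 0 -0.002 0 0;0 0 -0.003 0 0;0 0 -0.003 0 0'|sed -n '2p;4,5p'; python3 snap.py d7 side
python3 - <<'E'
from h import *
d=load('d7')[1]['image'][190:300,160:300]
cv2.imwrite('pics/c7.png',cv2.resize(d,None,fx=4.5,fy=4.5,interpolation=2)[:,:,::-1])
E
```

```text
tcp_pos: [556.8, 13.4, 63.3]
contact_force: [1.0, -0.3, -2.3]
gripper_width: 3.4
[556.80543345  13.40850939  63.32505863] [ 1.0394441  -0.27203429 -2.27135624] 3.351029394117868
```

View pics/c7.png

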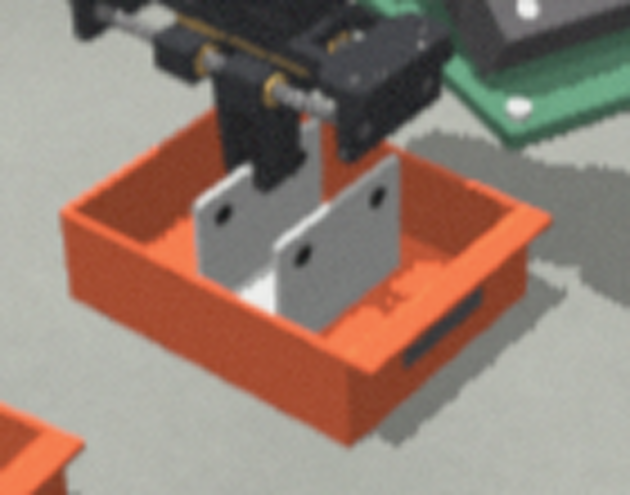

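The bracket is in the bin, upright and near the floor, and the load is starting to fall (-4.4 to -2.3 N). A little further.

```bash
for i in 1; do python3 -m inch '0 0 -0.001 0 0;0 0 -0.002 0 0;0 0 -0.002 0 0'|sed -n '2,5p'; done
```

```text
tcp_pos: [557.6, 13.5, 62.7]
tool_rot: [[-0.055, 0.998, 0.002], [0.998, 0.055, 0.0], [0.0, 0.002, -1.0]]
contact_force: [1.8, 1.2, 1.4]
gripper_width: 3.3
```

```bash
python3 -m inch '0 0 -0.001 0 0;0 0 -0.002 0 0;0 0 -0.002 0 0'|sed -n '2p;4p'; python3 -m inch '0 0 0 0 0;0 0 0 0 0;0 0 0 0 0' 6|sed -n '2p;4p'; python3 -m inch '0 0 0 0 0.1;0 0 0 0 0.2;0 0 0 0 0.28;0 0 0 0 0.28'; python3 -m inch '0 0 0.01 0 0.28;0 0 0.04 0 0.28;0 0 0.1 0 0.28;0 0 0.2 0 0.28;0 0 0.3 0 0.28;0 0 0.3 0 0.28;0 0 0.3 0 0.28'
python3 snap.py d8 side; python3 snap.py s8 scene
python3 - <<'E'
from h import *
d=load('d8')[1]['image'][140:302,150:366];s=load('s8')[1]['image'][130:292,210:426]
r=lambda i:cv2.resize(i,(400,300),interpolation=2)
cv2.imwrite('pics/c8.png',np.hstack([r(d),r(s)])[:,:,::-1])
E
```

```text
tcp_pos: [558.0, 13.5, 62.4]
contact_force: [2.6, 0.1, 8.2]
tcp_pos: [558.0, 13.5, 62.2]
contact_force: [1.5, 0.1, 7.0]
clock: 12.25
tcp_pos: [555.8, 13.3, 60.9]
tool_rot: [[-0.055, 0.999, -0.001], [0.999, 0.055, -0.0], [-0.0, -0.001, -1.0]]
contact_force: [0.3, 0.8, 0.0]
gripper_width: 24.6
finger_force: 0.0
clock: 12.95
tcp_pos: [556.9, 13.5, 212.5]
tool_rot: [[-0.055, 0.998, 0.003], [0.998, 0.055, 0.0], [0.0, 0.003, -1.0]]
contact_force: [-0.4, -0.1, -0.1]
gripper_width: 24.7
finger_force: 0.0
[556.91951218  13.45543246 212.49776865] [-0.35165547 -0.10179714 -0.05354233] 24.693265757026282
[555.8859397   13.50694409 211.06000542] [-0.54812726  0.08710602  0.41361909] 24.321349629633012
```

View pics/c8.png

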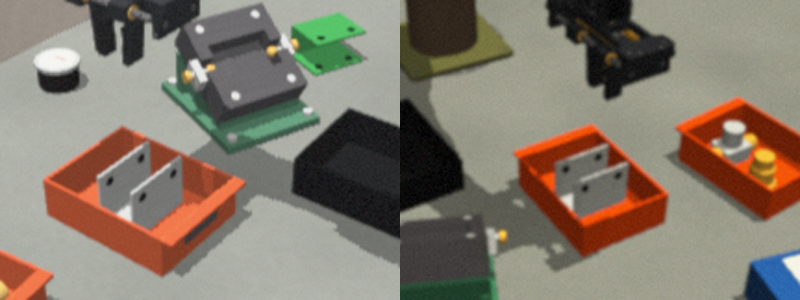

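The bracket stands legs up on the bin floor, the gripper is clear, and the fittings haven't moved.

```bash
python3 -c "
from plant import *
print(sign_off())"
```

```text
the job is handed in; nothing more can be done
None
```

The bracket was pulled straight out past both catches, lowered onto the empty orange bin's floor and now stands on its base, legs up, and the job is handed in; I gripped only the upper leg near its top, because the tool could not tilt to reach both outer leg faces.

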